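# Fetch the sample vial from behind the reagent bottles and load the analyser

### The job

The sample vial to be measured stands in the reagent caddy, close behind two tall bottles that block the way to it. First stand both bottles aside in the empty steel tray, then stand the vial in the analyser's well, fully down, and only after that put each bottle back in the caddy on the very spot it came from. Keep everything upright and leave the spare vial in the caddy's back corner where it is.

Things in the scene. Friction and masses are not known exactly. Their poses are not given: they have to be found in the camera images.
- round_bottle: loose tall round white plastic bottle with a blue screw cap: body 52 mm across up to 112 mm, cap 32 mm across from 120 mm to the top at 140 mm; about 0.2 kg. Origin: centre of its underside, z up. Its own spot is where it stands at the start. It stands on one of the two dark discs in the caddy's front row; which one varies.
- square_bottle: loose tall square white plastic bottle with a blue screw cap: body 46 x 46 mm (faces along its own x and y) up to 114 mm, cap 32 mm across from 120 mm to the top at 140 mm; about 0.2 kg. Origin: centre of its underside, z up. Its own spot is where it stands at the start. It stands on the other disc of the front row.
- vial: the sample vial to be measured, loose: straight glass cylinder 30 mm across and 80 mm tall with paper label, the top 20 mm a black cap of the same width; about 60 g. Origin: centre of its underside, z up. It stands in the caddy between and just behind the two bottles; with either of them there a gripper has hardly room to come down on it.
- spare_vial: a second vial, same in every way, loose, in the caddy's back corner (about 90 mm along the caddy's x, 65 mm to its -y). Not to be measured: leave it alone. Origin: centre of its underside.
- caddy: fixed grey reagent caddy, open tray 200 x 200 mm, floor 5 mm thick, rim 5 mm thick, 15 mm high. Origin on the table; x points to its back (away from the robot at yaw 0), z up; outer sides at x -70 and +130, y +-100 mm. Dark discs: bottles' at x -20, y +-45 mm (bottles stand within 4 mm of them), vial's at x 22, y 0. A fixed small box 51 mm tall stands at x 92, y 55 mm.
- tray: the empty steel side tray, fixed: 150 mm (its x) by 200 mm (its y), floor 5 mm thick, rim 5 mm thick and 15 mm high, open above. Origin: centre of its underside, on the table, z up. There is room for both bottles side by side, e.g. 50 mm either way from the centre along its y.
- analyser: fixed white bench analyser with blue sides, 200 mm wide. Front deck 60 mm high (x -65 to 65 mm) with the round vertical sample well: 44 mm wide, 28 mm deep, its floor 32 mm above the table. Behind it (x 65 to 230 mm) the housing with the screen, up to 135 mm high. Origin on the table below the well's centre; x points to its back, z up.
Things that resemble listed ones, but are neither listed nor needed, are in the scene too. Of the things shaped like the tray, the steel one is meant. Leave any green look-alike of the square_bottle alone.

How it is judged:
On the way, in this order (a step that is already met when the one before it is completed fails the run):
1. both bottles stand upright and released in the steel tray, with the sample vial still in its place in the caddy (x of round_bottle in the frame of tray between -0.06 and 0.06 m and y of round_bottle in the frame of tray between -0.085 and 0.085 m and z of each of round_bottle, square_bottle in the frame of tray below 0.01 m and angle between each of round_bottle, square_bottle's own z axis and vertical below 0.1 rad and linear speed of each of round_bottle, square_bottle below 0.03 m/s and contact force between each of round_bottle, square_bottle and the fingers below 0.2 N and x of square_bottle in the frame of tray between -0.06 and 0.06 m and y of square_bottle in the frame of tray between -0.085 and 0.085 m and distance of vial from where it was at the start of the episode below 0.02 m), for 0.2 s.
2. the sample vial stands released, fully down in the analyser's well, with both bottles still in the tray (horizontal distance between vial and analyser below 0.011 m and z of vial in the frame of analyser below 0.037 m and angle between each of vial, round_bottle, square_bottle's own z axis and vertical below 0.1 rad and linear speed of each of vial, round_bottle, square_bottle below 0.03 m/s and contact force between each of vial, round_bottle, square_bottle and the fingers below 0.2 N and x of round_bottle in the frame of tray between -0.06 and 0.06 m and y of round_bottle in the frame of tray between -0.085 and 0.085 m and z of each of round_bottle, square_bottle in the frame of tray below 0.01 m and x of square_bottle in the frame of tray between -0.06 and 0.06 m and y of square_bottle in the frame of tray between -0.085 and 0.085 m), for 0.2 s.
At the end, for the whole second after the job is handed in: Sample vial upright in the analyser's well, within 11 mm of its axis and 5 mm of its floor; each bottle upright in the caddy within 15 mm of where it stood at the start; spare vial within 20 mm of its start; all released and at rest (horizontal distance between vial and analyser below 0.011 m and z of vial in the frame of analyser below 0.037 m and angle between each of vial, round_bottle, square_bottle's own z axis and vertical below 0.1 rad and linear speed of each of vial, round_bottle, square_bottle below 0.03 m/s and contact force between each of vial, round_bottle, square_bottle and the fingers below 0.2 N and distance of each of round_bottle, square_bottle from where it was at the start of the episode below 0.015 m and distance of spare_vial from where it was at the start of the episode below 0.02 m); the robot touches nothing.
It fails at once if the spare vial is shifted by more than 20 mm or tipped (distance of spare_vial from where it was at the start of the episode above 0.02 m or angle between spare_vial's own z axis and vertical above 0.5 rad).
It fails at once if the round bottle is tipped over or tilted far (0.7 rad) (angle between round_bottle's own z axis and vertical above 0.7 rad).
It fails at once if the square bottle is tipped over or tilted far (0.7 rad) (angle between square_bottle's own z axis and vertical above 0.7 rad).
It fails at once if the sample vial is tipped over or tilted far (0.7 rad) (angle between vial's own z axis and vertical above 0.7 rad).
It also fails if it takes over 144 s, if anything falls off the work surface, if the arm or the gripper's body presses on something with over 40 N, if the wrist force passes 120 N, or if a joint passes its speed limit or range.

### The arm

A 6-joint arm with a two-finger parallel gripper is mounted at the origin on the work surface. World frame = base frame: x ahead of the robot, y to its left, z up, the work surface at z = 0. Lengths are in m, angles in rad, forces in N, time in s.
With the tool pointing down it reaches from about 0.325 to 1 m from the base axis. Payload 5.1 kg.
Tool frame: the origin (TCP) lies at the very end of the fingers, on their centre line; the grasp point (between the pads) lies 19 mm behind it; z points along the fingers, y is the line along which they close (so a half turn about z gives the same grasp; the last joint's range is limited). The gripper opens to 85 mm and grips with 20 to 120 N. Pads are 22 mm wide; open, the fingers measure 114 mm over their backs; the gripper's body (76 mm by 85 mm) begins 54 mm behind the grasp point. The pads swing forward as they close: fully open they stand 13 mm farther back than shut.
Start: joints at [1.17, 0.124, 1.65, -0, 1.367, -0.083], TCP at [0.203, 0.617, 0.231] pointing down, gripper open.
Joint ranges: [-2.61, 2.61], [-1.02, 2.33], [0.03, 2.71], [-1.35, 4.49], [0.32, 2.68], [-2.91, 2.91]. Speed limits (rad/s): [2.57, 2.57, 3.14, 3.14, 3.14, 3.14].

### API

Orientations are given as a 3x3 rotation matrix whose columns are the frame's x, y, z axes.
In Python, from bench import ctrl gives the robot as it stands.
- The arm moves only by the tool servo_tool, never from a script. Its argument "steps" is a list of rows, each a list of 5 numbers: the finger opening in m, from 0 to 0.0854, then the shift along the tool's x, y, z in m, then the turn about the tool's z in rad. A call has 1 to 20 rows; each row shifts and turns the commanded pose from where the row before left it, along the tool's axes as they then stand; what a row does not reach is not made up. A row lasts 1/12 s, in which the tool goes at most 41.7 mm and 7.16 degrees, less where a joint would pass 70% of its speed; a pose out of reach is approached as far as the arm can. A call with a gripper value outside its range is refused whole. The fingers move at their own pace and stop on an object; "newtons" is the grip in N (left out, the last holds). Time passes only in rows, so rows that do not move let the fingers close. It gives the time, the measured TCP pose, the force, the opening and the grip force at its end, in the units of the state.
- ctrl.get_obs(): the state, without advancing time (a new reading comes with each control period).
- ctrl.snapshot(name): name is "scene" or "top" or "wrist"; returns a dict with "pixels" (480x640x3 uint8, red, green, blue), "fx", "fy", "cx", "cy" (pixels), "view" (4x4, takes a point from world to camera coordinates); the wrist camera has in their place "T_tool_cam" (4x4, takes a point from camera to tool coordinates, whose origin is the TCP and whose axes are the flange's). Camera axes: x right, y down, z forward; pixel columns grow to the right and rows downward; lengths in m; the calibration is good to about 2 mm. A picture is of the moment at which its call begins: read the wrist's pose just before it. There is no depth.
- ctrl.job_done(): hands the job in; it is judged then, once.
The state is a dict: "time_s": time; "joint_positions": joint angles; "qd": joint speeds; "joint_efforts": joint torques, N m; "eef_pos": TCP position; "tcp_rot": TCP orientation; "force": force on the tool from outside, world axes, zero at the start; "wrist_torque": the same for the moment, N m; "grip_width": opening from 0.0 (shut) to 1.0 (fully open); "finger_force": force on a finger pad.
Only numpy, scipy, OpenCV 4.12 (cv2) and the standard library are available. Lean on these libraries where they do the work, as an engineer would, in place of code of your own. Each camera call takes 0.05 s, during which the arm holds its last target. There are 200 camera calls.

## Working session

There is one attempt and no reset: what is moved stays moved. The work goes in short steps, Python scripts to look and compute and a tool call to move; the robot and the scene stay as the last step left them, time stands still between calls to the robot, and variables do not carry over. Pictures are saved under pics/ and viewed, at most 14 in all, crops included, and the job is handed in when it is done.

Besides the shell and the picture viewer there is one more tool, called after ">>>" by a JSON object that holds its "op" and its "data". servo_tool: Moves the arm, as the interface text tells. Its arguments: {"type":"object","properties":{"steps":{"type":"array","items":{"type":"array","items":{"type":"number"}}},"newtons":{"type":"number"}},"required":["steps"]}

```bash
mkdir -p pics; ls
cat > h.py <<'E'
import numpy as np, cv2
from bench import ctrl
def snap(cam,name):
    o=ctrl.get_obs(); s=ctrl.snapshot(cam)
    cv2.imwrite(f'pics/{name}.png',s['pixels'][:,:,::-1])
    if cam=='wrist':
        T=np.eye(4);T[:3,:3]=o['tcp_rot'];T[:3,3]=o['eef_pos']
        V=np.linalg.inv(T@np.array(s['T_tool_cam']))
    else: V=np.array(s['view'])
    K=np.array([s['fx'],s['fy'],s['cx'],s['cy']])
    np.savez(f'pics/{name}.npz',V=V,K=K)
    return s
def ray(name,uv,z):
    d=np.load(f'pics/{name}.npz');V,K=d['V'],d['K'];C=np.linalg.inv(V)
    r=C[:3,:3]@np.array([(uv[0]-K[2])/K[0],(uv[1]-K[3])/K[1],1]);p=C[:3,3]
    return (p+r*(z-p[2])/r[2])
def proj(name,P):
    d=np.load(f'pics/{name}.npz');V,K=d['V'],d['K']
    c=V[:3,:3]@np.array(P)+V[:3,3];return np.array([K[0]*c[0]/c[2]+K[2],K[1]*c[1]/c[2]+K[3]])
E
python3 - <<'E'
from h import *
o=ctrl.get_obs();print(o)
for c in('top','scene'):
    snap(c,c+'0');d=np.load(f'pics/{c}0.npz');print(d['K'],np.linalg.inv(d['V'])[:3].round(3))
E
```

```text
pics
{'time_s': 0.0, 'joint_positions': array([ 1.17041787e+00,  1.24504901e-01,  1.65169446e+00, -4.08739621e-05,
        1.36754972e+00, -8.25900573e-02]), 'qd': array([-0.00102018,  0.00024362,  0.00088891,  0.00022223, -0.00095966,
       -0.00129336]), 'joint_efforts': array([-6.37688427e-04, -4.23596048e+01, -3.65457988e+01, -1.77739375e-04,
        6.74459923e-03,  3.94217949e-06]), 'eef_pos': array([0.20288702, 0.61685685, 0.23004109]), 'tcp_rot': array([[-9.49931329e-01,  3.12457716e-01, -8.03639739e-04],
       [ 3.12458719e-01,  9.49929231e-01, -2.00149210e-03],
       [ 1.38019229e-04, -2.15238430e-03, -9.99997674e-01]]), 'force': array([-0.91300262,  0.52841053, -0.93668117]), 'wrist_torque': array([ 0.01448116, -0.00479389,  0.01186451]), 'finger_force': 0.0, 'grip_width': 0.9995537885174645}
[525.20485594 525.20485594 322.49473711 242.14024238] [[ 0.023 -0.988  0.151  0.3  ]
 [-1.    -0.024 -0.009  0.013]
 [ 0.012 -0.15  -0.989  1.293]]
[441.62759369 441.62759369 325.76636193 246.70341707] [[ 0.281  0.72  -0.635  1.137]
 [ 0.96  -0.205  0.193 -0.184]
 [ 0.009 -0.663 -0.748  0.819]]
```

View pics/top0.png

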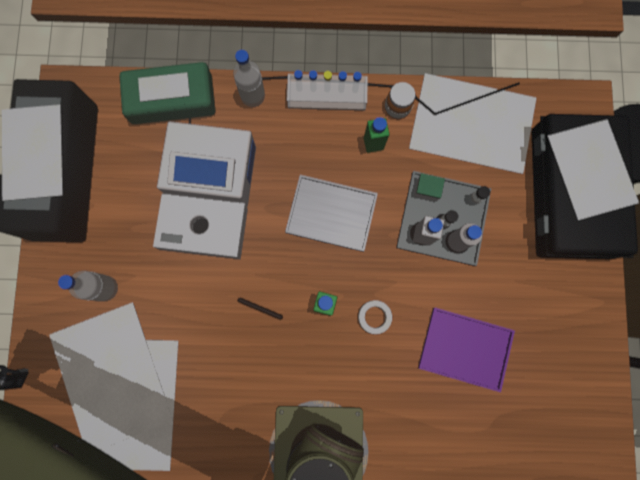

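View pics/scene0.png

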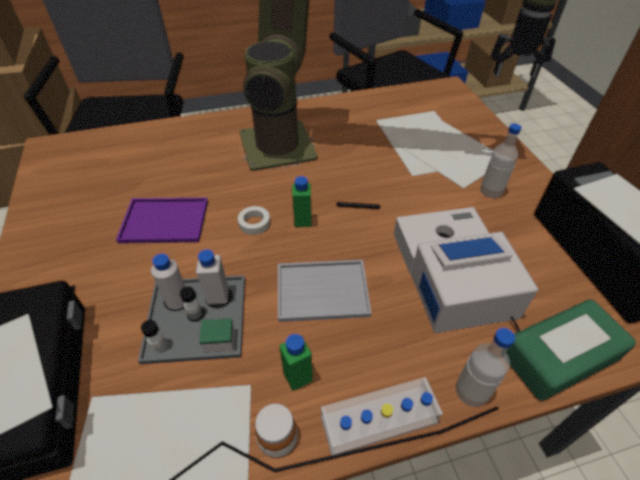

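Candidates in the top view:
- **Square bottle:** white one with its cap at (434,227), against the green look-alikes at (376,130) and (325,303).
- **Round bottle:** cap at (474,233), against the grey bottles at (248,80) and (90,287).
- **Sample vial:** (451,216), with the spare vial at (483,193).
- **Tray:** steel one at (332,213), against the purple one at (467,349).

I'll use the white square bottle, the round bottle in the caddy, vial (451,216) and the steel tray. One close crop will check this.

Run:
```python
import cv2
a=cv2.imread('pics/top0.png')
c=cv2.resize(a[165:270,285:495],None,fx=3.8,fy=3.8,interpolation=cv2.INTER_CUBIC)
cv2.imwrite('pics/crop0.png',c)
```

```text
(no output)
```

View pics/crop0.png

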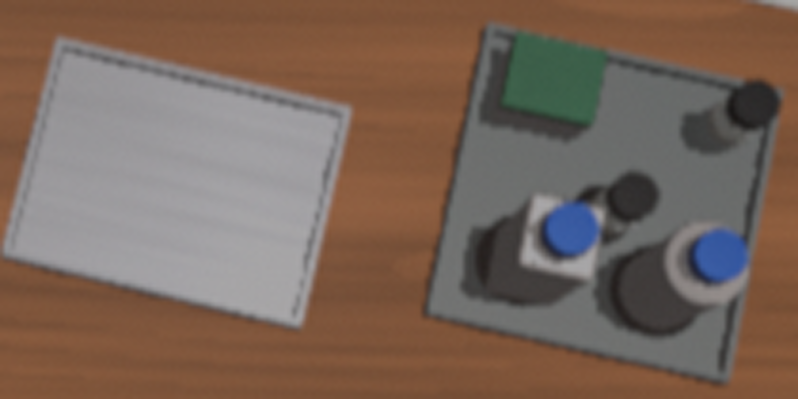

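The crop confirms the choice: square bottle with its cap at (570,229), round bottle (720,255), sample vial (632,197), spare (753,105), and the steel tray to the left.

Run:
```python
from h import *
f=lambda x,y:(285+(x+.5)/3.8-.5,165+(y+.5)/3.8-.5)
T=[ray('top0',f(*p),.015)[:2] for p in((62,38),(350,107),(300,327),(5,257))]
C=[ray('top0',f(*p),.015)[:2] for p in((490,25),(428,315),(730,382))]
print('tray',np.mean(T,0),[t.round(4) for t in T], 'yaws',[np.degrees(np.arctan2(*(T[i]-T[j])[::-1])) for i,j in((0,3),(1,2))],np.degrees(np.arctan2(*(T[0]-T[1])[::-1])))
print('caddy',[c.round(4) for c in C],'mid',((C[0]+C[2])/2).round(4),np.degrees(np.arctan2(*(C[0]-C[1])[::-1])),np.degrees(np.arctan2(*(C[1]-C[2])[::-1])))
for n,p,z in(('sq',(570,229),.145),('round',(720,255),.145),('vial',(632,197),.085),('spare',(753,105),.085)):print(n,ray('top0',f(*p),z).round(4))
print('well',ray('top0',(200,225),.06),'an front',[ray('top0',p,.06).round(4) for p in((162,196),(245,202),(239,256),(153,247))])
```

```text
tray [ 0.5704124  -0.01938388] [array([0.665, 0.06 ]), array([ 0.6231, -0.1308]), array([ 0.4762, -0.0994]), array([0.5174, 0.0927])] yaws [np.float64(-12.506305823071404), np.float64(-12.038877600790347)] 77.62139408627601
caddy [array([ 0.6813, -0.2233]), array([ 0.4861, -0.1824]), array([ 0.4471, -0.3778])] mid [ 0.5642 -0.3005] -11.836453272759861 78.73113601257157
sq [ 0.5202 -0.2458  0.145 ]
round [ 0.5069 -0.3338  0.145 ]
vial [ 0.5528 -0.298   0.085 ]
spare [ 0.6132 -0.3745  0.085 ]
well [0.52218971 0.29485483 0.06      ] an front [array([0.5905, 0.3898, 0.06  ]), array([0.5809, 0.1905, 0.06  ]), array([0.4502, 0.1988, 0.06  ]), array([0.4666, 0.4025, 0.06  ])]
```

```bash
cat >> h.py <<'E'
def go(x,y,z,ang=78):
    "tool-frame shift (after first turning so tool y is at ang deg) to reach x,y,z"
    o=ctrl.get_obs();R=o['tcp_rot'];cur=np.degrees(np.arctan2(R[1,1],R[0,1]))
    turn=-np.radians((ang-cur+90)%180-90)
    d=np.array([x,y,z])-o['eef_pos'];a=np.radians(ang);X=np.array([-np.sin(a),np.cos(a),0]);Y=np.array([np.cos(a),np.sin(a),0])
    print('at',o['eef_pos'].round(4),'cur %.2f turn %.4f'%(cur,turn),'shift',np.round([d@X,d@Y,-d[2]],4),'t',round(o['time_s'],2),'w',round(o['grip_width'],3))
E
python3 - <<'E'
from h import *
go(.53,-.29,.33)
s=ctrl.snapshot('wrist');print(np.array(s['T_tool_cam']).round(3),s['fx'],s['fy'])
E
```

```text
at [0.2029 0.6169 0.2302] cur 71.79 turn -0.1083 shift [-0.5085 -0.8191 -0.0998] t 0.1 w 1.006
[[ 0.001 -0.957 -0.29   0.074]
 [ 1.     0.001  0.     0.   ]
 [-0.    -0.29   0.957 -0.144]
 [ 0.     0.     0.     1.   ]] 343.03764370594905 343.03764370594905
```

>>> {"op": "servo_tool", "data": {"steps": [[0.07,0,0,-0.033,-0.108],[0.07,0,0,-0.033,0],[0.07,0,0,-0.033,0],[0.07,-0.018,-0.029,0,0],[0.07,-0.018,-0.029,0,0],[0.07,-0.018,-0.029,0,0],[0.07,-0.018,-0.029,0,0],[0.07,-0.018,-0.029,0,0],[0.07,-0.018,-0.029,0,0],[0.07,-0.018,-0.029,0,0],[0.07,-0.018,-0.029,0,0],[0.07,-0.018,-0.029,0,0],[0.07,-0.018,-0.029,0,0],[0.07,-0.018,-0.029,0,0],[0.07,-0.018,-0.029,0,0],[0.07,-0.018,-0.029,0,0],[0.07,-0.018,-0.029,0,0],[0.07,-0.018,-0.029,0,0],[0.07,-0.018,-0.029,0,0],[0.07,-0.018,-0.029,0,0]]}}

```text
time_s: 1.82
eef_pos: [0.3998, 0.0699, 0.3302]
tcp_rot: [[-0.978, 0.208, 0.0], [0.208, 0.978, 0.0], [-0.0, 0.0, -1.0]]
force: [0.6, 0.4, 0.3]
grip_width: 0.823
finger_force: 0.0
```

Run:
```python
from h import *
go(.53,-.29,.33)
```

```text
at [0.3998 0.0699 0.3302] cur 77.98 turn -0.0004 shift [-2.022e-01 -3.249e-01  2.000e-04] t 1.82 w 0.823
```

>>> {"op": "servo_tool", "data": {"steps": [[0.07,-0.02,-0.0325,0,0],[0.07,-0.02,-0.0325,0,0],[0.07,-0.02,-0.0325,0,0],[0.07,-0.02,-0.0325,0,0],[0.07,-0.02,-0.0325,0,0],[0.07,-0.02,-0.0325,0,0],[0.07,-0.02,-0.0325,0,0],[0.07,-0.02,-0.0325,0,0],[0.07,-0.02,-0.0325,0,0],[0.07,-0.02,-0.0325,0,0],[0.07,0,0,0,0],[0.07,0,0,0,0]]}}

```text
time_s: 2.82
eef_pos: [0.5275, -0.2896, 0.3287]
tcp_rot: [[-0.978, 0.211, -0.002], [0.211, 0.978, 0.002], [0.003, 0.001, -1.0]]
force: [-0.1, -0.5, 0.1]
grip_width: 0.822
finger_force: 0.0
```

Run:
```python
from h import *
snap('wrist','w1')
```

```text
(no output)
```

View pics/w1.png

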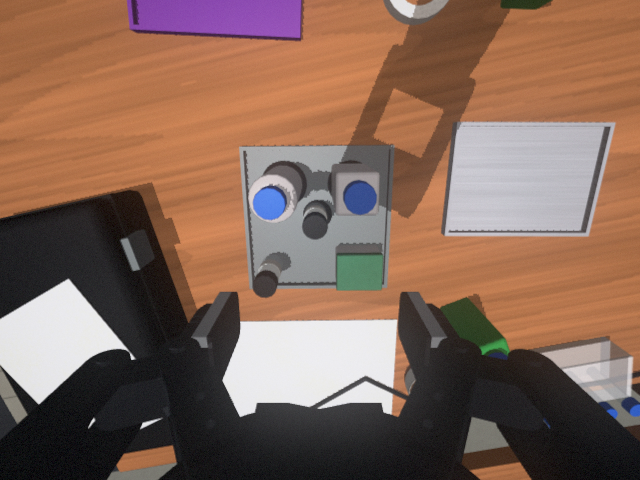

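Wrist view: round cap (269,203), square cap (360,198), and its faces line up with the caddy. Vial cap (315,226), spare (265,284), and the steel tray at right with corners (457,123), (613,123), (591,236), (443,235).

Run:
```python
from h import *
a=cv2.imread('pics/w1.png');h=cv2.cvtColor(a,cv2.COLOR_BGR2HSV)
m=cv2.inRange(h,(105,120,60),(125,255,255));m[:150]=0;m[250:]=0
n,l,st,c=cv2.connectedComponentsWithStats(m)
for i in range(1,n):
  if st[i,4]>200: print('cap',c[i].round(1),st[i],ray('w1',(st[i,0]+st[i,2]/2-.5,st[i,1]+st[i,3]/2-.5),.144).round(4))
m=cv2.inRange(h,(0,0,0),(180,255,45))
m2=np.zeros_like(m);m2[205:240,295:340]=m[205:240,295:340]
print('vialcap approx',ray('w1',(315.5,226),.085),'spare',ray('w1',(265,284),.085))
print('sqbody',ray('w1',(357,192),.12), [ray('w1',p,.12)[:2].round(4) for p in((336,174),(379,170),(378,213),(334,213))])
T=[ray('w1',p,.015)[:2] for p in((457,123),(613,123),(591,236),(443,235))]
print(np.round(T,4),np.mean(T,0))
C=[ray('w1',p,.015)[:2] for p in((240,147),(393,146),(387,289),(250,290))]
print(np.round(C,4),np.mean(C,0))
e=T[0]-T[3];print(np.degrees(np.arctan2(e[1],e[0])));e=C[1]-C[0];print(np.degrees(np.arctan2(e[1],e[0])))
```

```text
cap [359.7 197.6] [344 182  32  32 803] [ 0.5201 -0.2472  0.144 ]
cap [269. 203.] [253 187  33  33 803] [ 0.5069 -0.334   0.144 ]
vialcap approx [ 0.55398435 -0.29851844  0.085     ] spare [ 0.61293685 -0.37488961  0.085     ]
sqbody [ 0.51864252 -0.24670865  0.12      ] [array([ 0.4961, -0.2643]), array([ 0.5013, -0.2209]), array([ 0.5451, -0.2291]), array([ 0.5354, -0.2743])]
[[ 0.4778 -0.0991]
 [ 0.5193  0.0944]
 [ 0.6665  0.0691]
 [ 0.6217 -0.1323]] [ 0.57130226 -0.01698001]
[[ 0.4484 -0.3758]
 [ 0.4886 -0.1825]
 [ 0.6865 -0.2211]
 [ 0.646  -0.4169]] [ 0.56739162 -0.29909242]
166.97953743970967
78.24671911554398
```

Run:
```python
from h import *
go(.520,-.2465,.085)
```

```text
at [ 0.5274 -0.2884  0.3293] cur 77.92 turn -0.0015 shift [0.016  0.0394 0.2443] t 2.87 w 0.822
```

>>> {"op": "servo_tool", "data": {"steps": [[0.067,0.008,0.02,0,0],[0.067,0.008,0.0194,0,0],[0.067,0,0,0.04,0],[0.067,0,0,0.04,0],[0.067,0,0,0.04,0],[0.067,0,0,0.03,0],[0.067,0,0,0.03,0],[0.067,0,0,0.03,0],[0.067,0,0,0.02,0],[0.067,0,0,0.014,0],[0.067,0,0,0,0],[0.067,0,0,0,0]]}}

```text
time_s: 3.87
eef_pos: [0.5202, -0.2454, 0.0866]
tcp_rot: [[-0.978, 0.207, -0.0], [0.207, 0.978, 0.0], [0.0, 0.0, -1.0]]
force: [1.0, 0.3, 0.6]
grip_width: 0.784
finger_force: 0.0
```

Run:
```python
from h import *
go(.520,-.2465,.085)
```

```text
at [ 0.5202 -0.2454  0.0866] cur 78.03 turn 0.0005 shift [-0.     -0.0011  0.0016] t 3.87 w 0.784
```

Close gently and lift a little.

>>> {"op": "servo_tool", "data": {"steps": [[0.04,0,-0.001,0,0],[0.04,0,0,0,0],[0.04,0,0,0,0],[0.04,0,0,0,0],[0.04,0,0,0,0],[0.04,0,0,0,0],[0.04,0,0,-0.01,0],[0.04,0,0,-0.02,0],[0.04,0,0,0,0]], "newtons": 35}}

```text
time_s: 4.62
eef_pos: [0.5218, -0.2483, 0.1201]
tcp_rot: [[-0.978, 0.208, 0.005], [0.208, 0.978, -0.003], [-0.005, -0.002, -1.0]]
force: [1.1, 0.0, -1.0]
grip_width: 0.532
finger_force: 36.4
```

Run:
```python
from h import *
go(.581,.0305,.19)
go(.520,-.2465,.085)
```

```text
at [ 0.5218 -0.2483  0.1201] cur 77.98 turn -0.0004 shift [ 0.      0.285  -0.0699] t 4.62 w 0.532
at [ 0.5218 -0.2483  0.1201] cur 77.98 turn -0.0004 shift [0.0021 0.0014 0.0351] t 4.62 w 0.532
```

>>> {"op": "servo_tool", "data": {"steps": [[0.04,0,0,-0.02,0],[0.04,0,0.01,-0.02,0],[0.04,0,0.02,0,0],[0.04,0,0.03,0,0],[0.04,0,0.035,0,0],[0.04,0,0.035,0,0],[0.04,0,0.035,0,0],[0.04,0,0.035,0,0],[0.04,0,0.035,0,0],[0.04,0,0.03,0,0],[0.04,0,0.02,0,0],[0.04,0,0,0,0],[0.04,0,0,0.02,0],[0.04,0,0,0.02,0],[0.04,0,0,0.015,0],[0.04,0,0,0,0],[0.04,0,0,0,0]]}}

```text
time_s: 6.03
eef_pos: [0.5782, 0.031, 0.0999]
tcp_rot: [[-0.978, 0.209, -0.003], [0.209, 0.978, -0.0], [0.003, -0.001, -1.0]]
force: [0.7, 0.6, -0.6]
grip_width: 0.528
finger_force: 36.6
```

Run:
```python
from h import *
go(.581,.0305,.087)
```

```text
at [0.5782 0.031  0.0999] cur 77.95 turn -0.0010 shift [-0.0028  0.0001  0.0129] t 6.03 w 0.528
```

>>> {"op": "servo_tool", "data": {"steps": [[0.04,0,0,0.006,0],[0.04,0,0,0.004,0],[0.04,0,0,0.002,0],[0.04,0,0,0.001,0],[0.04,0,0,0,0],[0.04,0,0,0,0]]}}

```text
time_s: 6.53
eef_pos: [0.5798, 0.0315, 0.0891]
tcp_rot: [[-0.978, 0.208, 0.001], [0.208, 0.978, -0.0], [-0.001, -0.0, -1.0]]
force: [-0.6, -0.8, 1.1]
grip_width: 0.531
finger_force: 37.1
```

>>> {"op": "servo_tool", "data": {"steps": [[0.04,0,0,0.001,0],[0.04,0,0,0.001,0],[0.04,0,0,0.001,0],[0.04,0,0,0,0]]}}

```text
time_s: 6.87
eef_pos: [0.5806, 0.0315, 0.089]
tcp_rot: [[-0.978, 0.208, 0.002], [0.208, 0.978, -0.001], [-0.002, -0.0, -1.0]]
force: [-7.0, -0.1, 13.8]
grip_width: 0.529
finger_force: 38.5
```

>>> {"op": "servo_tool", "data": {"steps": [[0.067,0,0,0,0],[0.067,0,0,0,0],[0.067,0,0,0,0],[0.067,0,0,0,0],[0.067,0,0,-0.02,0],[0.067,0,0,-0.03,0],[0.067,0,0,-0.04,0],[0.067,0,0,-0.04,0],[0.067,0,0,0,0],[0.067,0,0,0,0],[0.067,0,0,0,0]]}}

```text
time_s: 7.78
eef_pos: [0.5791, 0.0317, 0.2148]
tcp_rot: [[-0.978, 0.208, -0.0], [0.208, 0.978, 0.0], [0.0, -0.0, -1.0]]
force: [-0.8, -0.7, -0.4]
grip_width: 0.79
finger_force: 0.0
```

Run:
```python
from h import *
go(.507,-.334,.087)
```

```text
at [0.5791 0.0317 0.2148] cur 77.98 turn -0.0004 shift [-0.0055 -0.3727  0.1278] t 7.78 w 0.79
```

>>> {"op": "servo_tool", "data": {"steps": [[0.073,-0.0055,-0.0177,0,0],[0.073,0,-0.04,0,0],[0.073,0,-0.04,0,0],[0.073,0,-0.04,0,0],[0.073,0,-0.04,0,0],[0.073,0,-0.04,0,0],[0.073,0,-0.04,0,0],[0.073,0,-0.04,0,0],[0.073,0,-0.04,0,0],[0.073,0,-0.03,0,0],[0.073,0,-0.005,0,0],[0.073,0,0,0,0],[0.073,0,0,0,0],[0.073,0,0,0.03,0],[0.073,0,0,0.01,0],[0.073,0,0,0,0],[0.073,0,0,0,0]]}}

```text
time_s: 9.2
eef_pos: [0.5068, -0.3323, 0.1739]
tcp_rot: [[-0.978, 0.207, -0.002], [0.207, 0.978, 0.002], [0.003, 0.002, -1.0]]
force: [-0.2, -0.2, 0.4]
grip_width: 0.857
finger_force: 0.0
```

Run:
```python
from h import *
go(.507,-.334,.087)
```

```text
at [ 0.5068 -0.3323  0.1739] cur 78.07 turn 0.0013 shift [-0.0005 -0.0016  0.0869] t 9.2 w 0.857
```

>>> {"op": "servo_tool", "data": {"steps": [[0.073,0,-0.001,0.03,0],[0.073,0,0,0.03,0],[0.073,0,0,0.02,0],[0.073,0,0,0.007,0],[0.073,0,0,0,0],[0.073,0,0,0,0],[0.073,0,0,0,0],[0.045,0,0,0,0],[0.045,0,0,0,0],[0.045,0,0,0,0],[0.045,0,0,0,0],[0.045,0,0,0,0],[0.045,0,0,0,0]]}}

```text
time_s: 10.28
eef_pos: [0.5081, -0.3357, 0.0906]
tcp_rot: [[-0.978, 0.208, 0.003], [0.208, 0.978, -0.002], [-0.003, -0.001, -1.0]]
force: [0.1, 1.7, 6.1]
grip_width: 0.596
finger_force: 36.8
```

>>> {"op": "servo_tool", "data": {"steps": [[0.045,0,0,-0.01,0],[0.045,0,0,-0.02,0],[0.045,0,0,-0.03,0],[0.045,0,0,-0.03,0],[0.045,0,0,-0.01,0],[0.045,0,0,0,0],[0.045,0,0,0,0]]}}

```text
time_s: 10.87
eef_pos: [0.5067, -0.3349, 0.1879]
tcp_rot: [[-0.978, 0.208, -0.0], [0.208, 0.978, 0.0], [0.0, 0.0, -1.0]]
force: [0.0, 0.7, -3.2]
grip_width: 0.594
finger_force: 37.2
```

Run:
```python
from h import *
go(.5606,-.067,.0875)
```

```text
at [ 0.5067 -0.3349  0.1879] cur 77.98 turn -0.0004 shift [0.0029 0.2732 0.1004] t 10.87 w 0.594
```

>>> {"op": "servo_tool", "data": {"steps": [[0.045,0.003,0.01,0,0],[0.045,0,0.02,0,0],[0.045,0,0.035,0,0],[0.045,0,0.035,0,0],[0.045,0,0.035,0,0],[0.045,0,0.035,0,0],[0.045,0,0.035,0,0],[0.045,0,0.035,0,0],[0.045,0,0.02,0,0],[0.045,0,0.013,0,0],[0.045,0,0,0.02,0],[0.045,0,0,0.025,0],[0.045,0,0,0.025,0],[0.045,0,0,0.015,0],[0.045,0,0,0.007,0],[0.045,0,0,0.004,0],[0.045,0,0,0.002,0],[0.045,0,0,0,0],[0.045,0,0,0,0]]}}

```text
time_s: 12.45
eef_pos: [0.5611, -0.0677, 0.0908]
tcp_rot: [[-0.978, 0.209, 0.001], [0.209, 0.978, -0.0], [-0.001, -0.0, -1.0]]
force: [-1.0, -0.9, 0.6]
grip_width: 0.594
finger_force: 37.5
```

>>> {"op": "servo_tool", "data": {"steps": [[0.045,0,0,0.001,0],[0.045,0,0,0.001,0],[0.045,0,0,0,0],[0.045,0,0,0,0]]}}

```text
time_s: 12.78
eef_pos: [0.5621, -0.0678, 0.0908]
tcp_rot: [[-0.978, 0.208, 0.002], [0.208, 0.978, -0.001], [-0.003, -0.0, -1.0]]
force: [-3.3, 0.7, 8.2]
grip_width: 0.595
finger_force: 38.2
```

>>> {"op": "servo_tool", "data": {"steps": [[0.07,0,0,0,0],[0.07,0,0,0,0],[0.07,0,0,0,0],[0.07,0,0,0,0],[0.07,0,0,-0.02,0],[0.07,0,0,-0.03,0],[0.07,0,0,-0.04,0],[0.07,0,0,-0.04,0],[0.07,0,0,-0.03,0],[0.07,0,0,0,0]]}}

```text
time_s: 13.62
eef_pos: [0.5645, -0.0682, 0.2573]
tcp_rot: [[-0.978, 0.208, 0.014], [0.208, 0.978, -0.003], [-0.014, -0.0, -1.0]]
force: [0.7, -1.0, 1.3]
grip_width: 0.822
finger_force: 0.0
```

Run:
```python
from h import *
go(.5535,-.298,.046)
snap('top','top1')
a=cv2.imread('pics/top1.png')
cv2.imwrite('pics/crop1.png',cv2.resize(a[165:270,285:495],None,fx=3.8,fy=3.8,interpolation=cv2.INTER_CUBIC))
```

```text
at [ 0.5645 -0.0682  0.2573] cur 77.98 turn -0.0003 shift [-0.037  -0.2271  0.2113] t 13.62 w 0.822
```

View pics/crop1.png

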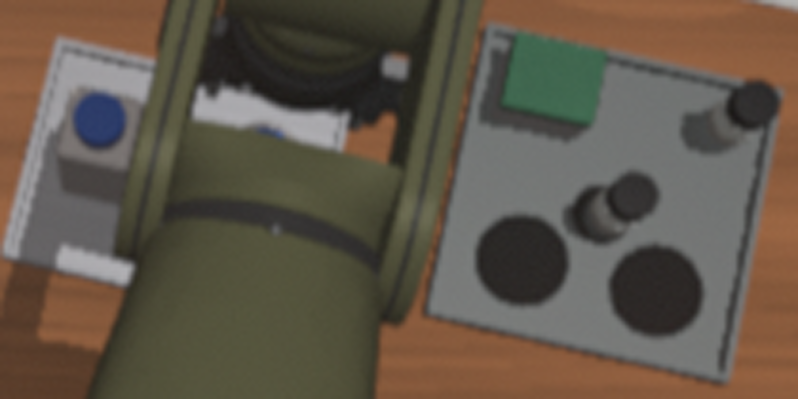

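The tray shows the square bottle upright at crop (98,118) and the round bottle's cap under the arm at (265,133). Vial and spare have not moved, at (633,197) and (753,105).

>>> {"op": "servo_tool", "data": {"steps": [[0.06,-0.007,-0.037,0,0],[0.06,-0.008,-0.038,0,0],[0.06,-0.008,-0.038,0,0],[0.06,-0.007,-0.038,0,0],[0.06,-0.007,-0.038,0,0],[0.06,0,-0.038,0,0],[0.06,0,0,0.03,0],[0.06,0,0,0.04,0],[0.06,0,0,0.03,0],[0.06,0,0,0,0],[0.06,0,0,0,0],[0.06,0,0,0,0]]}}

```text
time_s: 14.67
eef_pos: [0.5503, -0.2973, 0.1494]
tcp_rot: [[-0.978, 0.208, 0.001], [0.208, 0.978, -0.001], [-0.001, -0.0, -1.0]]
force: [-0.1, -0.2, 1.1]
grip_width: 0.707
finger_force: 0.0
```

Run:
```python
from h import *
go(.5535,-.298,.046)
```

```text
at [ 0.5503 -0.2973  0.1494] cur 78.00 turn -0.0001 shift [-0.0032 -0.      0.1034] t 14.67 w 0.707
```

>>> {"op": "servo_tool", "data": {"steps": [[0.06,-0.003,0,0.03,0],[0.06,0,0,0.03,0],[0.06,0,0,0.025,0],[0.06,0,0,0.015,0],[0.06,0,0,0.004,0],[0.06,0,0,0,0],[0.06,0,0,0,0],[0.06,0,0,0,0],[0.02,0,0,0,0],[0.02,0,0,0,0],[0.02,0,0,0,0],[0.02,0,0,0,0],[0.02,0,0,0,0],[0.02,0,0,0,0],[0.02,0,0,0,0],[0.02,0,0,0,0]], "newtons": 25}}

```text
time_s: 16.0
eef_pos: [0.5534, -0.2982, 0.0455]
tcp_rot: [[-0.978, 0.208, 0.001], [0.208, 0.978, -0.001], [-0.002, -0.001, -1.0]]
force: [-1.3, 0.9, 5.5]
grip_width: 0.346
finger_force: 26.8
```

>>> {"op": "servo_tool", "data": {"steps": [[0.02,0,0,-0.01,0],[0.02,0,0,-0.02,0],[0.02,0,0,-0.035,0],[0.02,0,0,-0.04,0],[0.02,0,0,-0.04,0],[0.02,0,0,-0.04,0],[0.02,0,0,-0.035,0],[0.02,0,0,-0.02,0],[0.02,0,0,0,0],[0.02,0,0,0,0]]}}

```text
time_s: 16.83
eef_pos: [0.553, -0.2979, 0.2858]
tcp_rot: [[-0.978, 0.208, 0.002], [0.208, 0.978, -0.001], [-0.002, -0.001, -1.0]]
force: [-0.4, 0.6, -0.4]
grip_width: 0.344
finger_force: 26.3
```

Run:
```python
from h import *
go(.522,.295,.285)
```

```text
at [ 0.553  -0.2979  0.2858] cur 77.98 turn -0.0003 shift [0.1536 0.5735 0.0008] t 16.83 w 0.344
```

>>> {"op": "servo_tool", "data": {"steps": [[0.02,0.004,0.015,0,0],[0.02,0.009,0.034,0,0],[0.02,0.009,0.034,0,0],[0.02,0.009,0.034,0,0],[0.02,0.009,0.034,0,0],[0.02,0.009,0.034,0,0],[0.02,0.009,0.034,0,0],[0.02,0.009,0.034,0,0],[0.02,0.009,0.034,0,0],[0.02,0.009,0.034,0,0],[0.02,0.009,0.034,0,0],[0.02,0.009,0.034,0,0],[0.02,0.009,0.034,0,0],[0.02,0.009,0.034,0,0],[0.02,0.009,0.034,0,0],[0.02,0.009,0.034,0,0],[0.02,0.009,0.034,0,0],[0.02,0.0055,0.0145,0,0],[0.02,0,0,0,0],[0.02,0,0,0,0]]}}

```text
time_s: 18.5
eef_pos: [0.5201, 0.2957, 0.2811]
tcp_rot: [[-0.979, 0.206, -0.005], [0.206, 0.979, -0.003], [0.004, -0.003, -1.0]]
force: [-0.5, -0.1, 0.1]
grip_width: 0.345
finger_force: 26.3
```

Run:
```python
from h import *
go(.522,.295,.285)
snap('wrist','w2')
print(proj('w2',(.522,.295,.06)))
```

```text
at [0.5201 0.2957 0.2811] cur 78.11 turn 0.0019 shift [-0.002  -0.0003 -0.0039] t 18.5 w 0.345
[318.93402177 208.54545424]
```

View pics/w2.png

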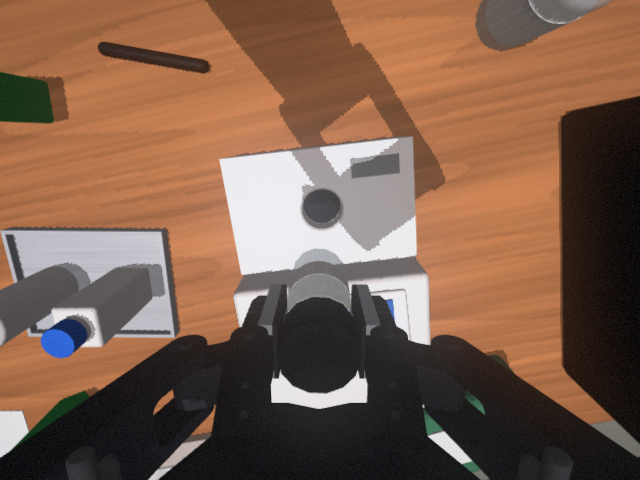

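The well's rim spans about (302–342, 188–229), centre (322,208). The vial hangs upright in the fingers.

Run:
```python
from h import *
g=cv2.cvtColor(cv2.imread('pics/w2.png'),cv2.COLOR_BGR2GRAY)
m=np.zeros_like(g);m[180:236,292:352]=(g[180:236,292:352]<115)*255
n,l,st,c=cv2.connectedComponentsWithStats(m)
i=1+np.argmax(st[1:,4]);print(st[i],c[i])
p=(st[i,0]+st[i,2]/2-.5,st[i,1]+st[i,3]/2-.5)
w=ray('w2',p,.06);print(w,ray('w2',(322,208),.06))
go(w[0],w[1],.12)
```

```text
[ 303  189   39   39 1187] [321.7767481  207.75652906]
[0.52209079 0.29837492 0.06      ] [0.52209079 0.29837492 0.06      ]
at [0.5207 0.2949 0.2817] cur 78.03 turn 0.0005 shift [-0.0007  0.0037  0.1617] t 18.55 w 0.344
```

>>> {"op": "servo_tool", "data": {"steps": [[0.02,-0.001,0.003,0.02,0],[0.02,0,0,0.035,0],[0.02,0,0,0.035,0],[0.02,0,0,0.035,0],[0.02,0,0,0.025,0],[0.02,0,0,0.01,0],[0.02,0,0,0,0],[0.02,0,0,0,0],[0.02,0,0,0,0]]}}

```text
time_s: 19.3
eef_pos: [0.5251, 0.2981, 0.1268]
tcp_rot: [[-0.978, 0.209, 0.004], [0.209, 0.978, 0.002], [-0.003, 0.002, -1.0]]
force: [1.2, 0.5, -0.3]
grip_width: 0.342
finger_force: 26.3
```

Run:
```python
from h import *
go(.522,.298,.073)
snap('wrist','w3');print(proj('w3',(.522,.298,.06)))
```

```text
at [0.5251 0.2981 0.1268] cur 77.94 turn -0.0010 shift [ 0.003  -0.0008  0.0538] t 19.3 w 0.342
[316.95938636 248.64993247]
```

View pics/w3.png

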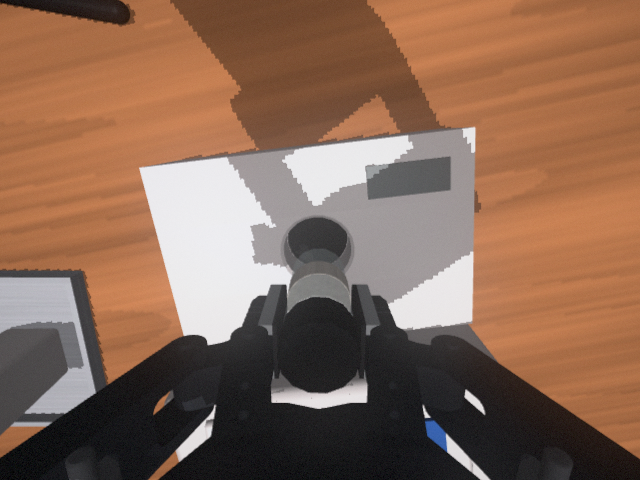

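The well rim is centred near (318,249), against (317,249) predicted, and the vial is lined up with it. Lowering.

>>> {"op": "servo_tool", "data": {"steps": [[0.02,0.001,0,0,0],[0.02,0,0,0,0],[0.02,0,0,0.015,0],[0.02,0,0,0.015,0],[0.02,0,0,0.01,0],[0.02,0,0,0.006,0],[0.02,0,0,0,0],[0.02,0,0,0,0],[0.02,0,0,0,0]]}}

```text
time_s: 20.1
eef_pos: [0.5233, 0.2984, 0.0793]
tcp_rot: [[-0.978, 0.208, 0.001], [0.208, 0.978, 0.001], [-0.001, 0.001, -1.0]]
force: [0.3, 0.2, 0.1]
grip_width: 0.343
finger_force: 26.3
```

>>> {"op": "servo_tool", "data": {"steps": [[0.02,0,0,0.003,0],[0.02,0,0,0.002,0],[0.02,0,0,0.001,0],[0.02,0,0,0.001,0],[0.02,0,0,0,0],[0.02,0,0,0,0]]}}

```text
time_s: 20.6
eef_pos: [0.5229, 0.2982, 0.0725]
tcp_rot: [[-0.978, 0.208, 0.0], [0.208, 0.978, 0.0], [-0.0, 0.0, -1.0]]
force: [-2.0, -1.9, 5.2]
grip_width: 0.342
finger_force: 26.7
```

>>> {"op": "servo_tool", "data": {"steps": [[0.055,0,0,0,0],[0.055,0,0,0,0],[0.055,0,0,0,0],[0.055,0,0,0,0],[0.055,0,0,0,0],[0.055,0,0,-0.015,0],[0.055,0,0,-0.025,0],[0.055,0,0,-0.04,0],[0.055,0,0,-0.04,0],[0.055,0,0,-0.03,0],[0.055,0,0,0,0],[0.055,0,0,0,0],[0.055,0,0,0,0]]}}

```text
time_s: 21.68
eef_pos: [0.5223, 0.2979, 0.2206]
tcp_rot: [[-0.978, 0.208, -0.001], [0.208, 0.978, -0.0], [0.001, -0.001, -1.0]]
force: [0.2, -0.1, -0.6]
grip_width: 0.646
finger_force: 0.0
```

Run:
```python
from h import *
go(.5621,-.0678,.23)
snap('wrist','w4')
for z in(.112,):print(proj('w4',(.522,.298,z)))
```

```text
at [0.5223 0.2979 0.2206] cur 77.98 turn -0.0004 shift [-0.115  -0.3495 -0.0094] t 21.68 w 0.646
[318.51038523 235.04148901]
```

View pics/w4.png

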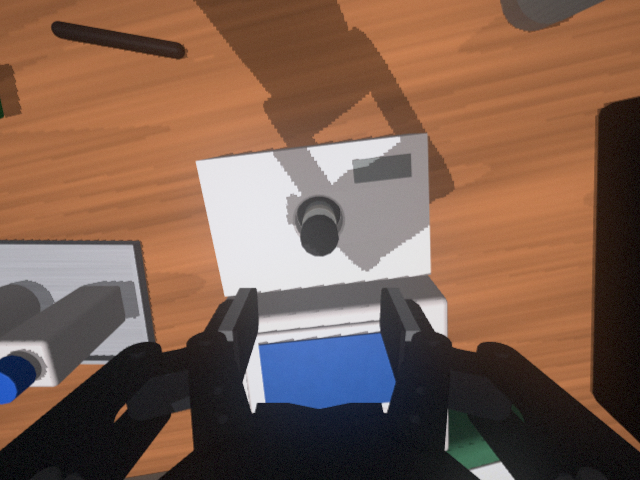

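The vial's cap is at (320,236), against (318.5,235) predicted for fully down, so it is seated. Next I fetch the round bottle.

>>> {"op": "servo_tool", "data": {"steps": [[0.073,-0.006,-0.02,-0.02,0],[0.073,-0.011,-0.035,-0.03,0],[0.073,-0.012,-0.035,-0.02,0],[0.073,-0.012,-0.035,-0.01,0],[0.073,-0.012,-0.035,0,0],[0.073,-0.012,-0.035,0,0],[0.073,-0.012,-0.035,0,0],[0.073,-0.012,-0.035,0,0],[0.073,-0.012,-0.035,0,0],[0.073,-0.009,-0.03,0,0],[0.073,-0.005,-0.02,0,0],[0.073,0,0,0,0],[0.073,0,0,0,0],[0.073,0,0,0,0]]}}

```text
time_s: 22.9
eef_pos: [0.5612, -0.0629, 0.2958]
tcp_rot: [[-0.978, 0.208, -0.003], [0.208, 0.978, 0.001], [0.003, 0.0, -1.0]]
force: [-0.1, 0.0, -0.0]
grip_width: 0.854
finger_force: 0.0
```

Run:
```python
from h import *
snap('wrist','w5')
a=cv2.imread('pics/w5.png');h=cv2.cvtColor(a,cv2.COLOR_BGR2HSV)
m=cv2.inRange(h,(105,120,60),(125,255,255))
n,l,st,c=cv2.connectedComponentsWithStats(m)
for i in range(1,n):
  if st[i,4]>200: print('cap',c[i].round(1),st[i],ray('w5',(st[i,0]+st[i,2]/2-.5,st[i,1]+st[i,3]/2-.5),.144).round(4))
go(.5621,-.0678,.087)
```

```text
cap [637.4 217.7] [634 194   6  60 228] [0.6213 0.2138 0.144 ]
cap [427.9 220.5] [411 204  35  34 899] [0.58   0.0326 0.144 ]
cap [314.6 222.6] [298 206  34  34 891] [ 0.5609 -0.0663  0.144 ]
cap [303.4 397.3] [289 384  29  25 452] [ 0.741  -0.1175  0.144 ]
at [ 0.5614 -0.0625  0.2962] cur 78.03 turn 0.0006 shift [-0.0018 -0.0051  0.2092] t 22.95 w 0.852
```

>>> {"op": "servo_tool", "data": {"steps": [[0.073,0,-0.0045,0.03,0],[0.073,0,0,0.04,0],[0.073,0,0,0.04,0],[0.073,0,0,0.035,0],[0.073,0,0,0.03,0],[0.073,0,0,0.02,0],[0.073,0,0,0.01,0],[0.073,0,0,0.004,0],[0.073,0,0,0,0],[0.073,0,0,0,0],[0.073,0,0,0,0],[0.045,0,0,0,0],[0.045,0,0,0,0],[0.045,0,0,0,0],[0.045,0,0,0,0],[0.045,0,0,0,0],[0.045,0,0,0,0],[0.045,0,0,0,0]], "newtons": 35}}

```text
time_s: 24.45
eef_pos: [0.5621, -0.068, 0.0904]
tcp_rot: [[-0.978, 0.208, 0.003], [0.208, 0.978, -0.0], [-0.003, 0.0, -1.0]]
force: [0.1, 1.4, 5.7]
grip_width: 0.594
finger_force: 36.8
```

Run:
```python
from h import *
go(.5081,-.3357,.09)
```

```text
at [ 0.5621 -0.068   0.0904] cur 77.97 turn -0.0005 shift [-0.0029 -0.2731  0.0004] t 24.45 w 0.594
```

>>> {"op": "servo_tool", "data": {"steps": [[0.045,0,0,-0.01,0],[0.045,0,0,-0.02,0],[0.045,0,0,-0.03,0],[0.045,0,0,-0.03,0],[0.045,0,0,-0.01,0],[0.045,-0.003,-0.01,0,0],[0.045,0,-0.02,0,0],[0.045,0,-0.035,0,0],[0.045,0,-0.035,0,0],[0.045,0,-0.035,0,0],[0.045,0,-0.035,0,0],[0.045,0,-0.035,0,0],[0.045,0,-0.035,0,0],[0.045,0,-0.02,0,0],[0.045,0,-0.013,0,0],[0.045,0,0,0.02,0],[0.045,0,0,0.025,0],[0.045,0,0,0.025,0],[0.045,0,0,0.015,0],[0.045,0,0,0,0]]}}

```text
time_s: 26.12
eef_pos: [0.5033, -0.3326, 0.0965]
tcp_rot: [[-0.978, 0.208, -0.009], [0.208, 0.978, 0.008], [0.011, 0.005, -1.0]]
force: [-1.2, 0.5, -3.0]
grip_width: 0.592
finger_force: 37.4
```

>>> {"op": "servo_tool", "data": {"steps": [[0.045,0,0,0,0],[0.045,0,0,0.006,0],[0.045,0,0,0.004,0],[0.045,0,0,0.002,0],[0.045,0,0,0,0],[0.045,0,0,0,0]]}}

```text
time_s: 26.62
eef_pos: [0.5071, -0.3356, 0.092]
tcp_rot: [[-0.978, 0.208, 0.001], [0.208, 0.978, -0.0], [-0.001, -0.0, -1.0]]
force: [0.3, 0.5, -2.3]
grip_width: 0.594
finger_force: 37.4
```

>>> {"op": "servo_tool", "data": {"steps": [[0.045,0,0,0.001,0],[0.045,0,0,0.001,0],[0.045,0,0,0.001,0],[0.045,0,0,0,0],[0.045,0,0,0,0]]}}

```text
time_s: 27.03
eef_pos: [0.5078, -0.3359, 0.0904]
tcp_rot: [[-0.978, 0.208, 0.002], [0.208, 0.978, -0.001], [-0.002, -0.001, -1.0]]
force: [-1.1, 1.7, 4.8]
grip_width: 0.597
finger_force: 38.1
```

Touching down. Release, rise, and go to the square bottle.

>>> {"op": "servo_tool", "data": {"steps": [[0.072,0,0,0,0],[0.072,0,0,0,0],[0.072,0,0,0,0],[0.072,0,0,0,0],[0.072,0,0,-0.02,0],[0.072,0,0,-0.03,0],[0.072,0,0,-0.04,0],[0.072,0,0,-0.04,0],[0.072,0,0,0,0],[0.072,0,0,0,0],[0.072,0,0,0,0]]}}

```text
time_s: 27.95
eef_pos: [0.5067, -0.3354, 0.2182]
tcp_rot: [[-0.978, 0.208, -0.0], [0.208, 0.978, 0.0], [0.0, 0.0, -1.0]]
force: [-0.7, 0.3, -0.7]
grip_width: 0.846
finger_force: 0.0
```

Run:
```python
from h import *
go(.580,.032,.085)
```

```text
at [ 0.5067 -0.3354  0.2182] cur 77.98 turn -0.0004 shift [0.0047 0.3746 0.1332] t 27.95 w 0.846
```

>>> {"op": "servo_tool", "data": {"steps": [[0.067,0.005,0.02,0,0],[0.067,0,0.04,0,0],[0.067,0,0.04,0,0],[0.067,0,0.04,0,0],[0.067,0,0.04,0,0],[0.067,0,0.04,0,0],[0.067,0,0.04,0,0],[0.067,0,0.04,0,0],[0.067,0,0.04,0,0],[0.067,0,0.025,0,0],[0.067,0,0.0095,0,0],[0.067,0,0,0,0],[0.067,0,0,0,0],[0.067,0,0,0.03,0],[0.067,0,0,0.01,0],[0.067,0,0,0,0],[0.067,0,0,0,0]]}}

```text
time_s: 29.37
eef_pos: [0.579, 0.0306, 0.1772]
tcp_rot: [[-0.978, 0.21, -0.003], [0.21, 0.978, -0.0], [0.003, -0.001, -1.0]]
force: [-0.2, -0.8, 0.5]
grip_width: 0.787
finger_force: 0.0
```

Run:
```python
from h import *
go(.580,.032,.086)
```

```text
at [0.579  0.0306 0.1772] cur 77.88 turn -0.0021 shift [-0.0007  0.0015  0.0912] t 29.37 w 0.787
```

>>> {"op": "servo_tool", "data": {"steps": [[0.067,0,0,0.03,0],[0.067,0,0,0.03,0],[0.067,0,0,0.02,0],[0.067,0,0,0.011,0],[0.067,0,0,0,0],[0.067,0,0,0,0],[0.067,0,0,0,0],[0.04,0,0,0,0],[0.04,0,0,0,0],[0.04,0,0,0,0],[0.04,0,0,0,0],[0.04,0,0,0,0],[0.04,0,0,0,0],[0.04,0,0,0,0]]}}

```text
time_s: 30.53
eef_pos: [0.5815, 0.0317, 0.0897]
tcp_rot: [[-0.978, 0.208, 0.004], [0.208, 0.978, -0.0], [-0.004, 0.0, -1.0]]
force: [-0.3, -0.3, 6.8]
grip_width: 0.526
finger_force: 37.4
```

Run:
```python
from h import *
go(.5205,-.2465,.089)
```

```text
at [0.5815 0.0317 0.0897] cur 77.99 turn -0.0002 shift [ 0.0018 -0.2848  0.0007] t 30.53 w 0.526
```

>>> {"op": "servo_tool", "data": {"steps": [[0.04,0,0,-0.01,0],[0.04,0,0,-0.02,0],[0.04,0,0,-0.02,0],[0.04,0,-0.01,-0.02,0],[0.04,0,-0.02,0,0],[0.04,0,-0.03,0,0],[0.04,0,-0.035,0,0],[0.04,0,-0.035,0,0],[0.04,0,-0.035,0,0],[0.04,0,-0.035,0,0],[0.04,0,-0.035,0,0],[0.04,0,-0.03,0,0],[0.04,0,-0.02,0,0],[0.04,0,0,0,0],[0.04,0,0,0.02,0],[0.04,0,0,0.02,0],[0.04,0,0,0.014,0],[0.04,0,0,0.006,0],[0.04,0,0,0,0],[0.04,0,0,0,0]]}}

```text
time_s: 32.2
eef_pos: [0.5208, -0.2464, 0.0976]
tcp_rot: [[-0.978, 0.208, -0.0], [0.208, 0.978, 0.0], [0.0, 0.0, -1.0]]
force: [0.1, 0.0, -1.3]
grip_width: 0.533
finger_force: 36.7
```

Run:
```python
from h import *
go(.5205,-.2465,.089)
```

```text
at [ 0.5208 -0.2464  0.0976] cur 78.01 turn 0.0002 shift [ 0.0003 -0.0001  0.0086] t 32.2 w 0.533
```

>>> {"op": "servo_tool", "data": {"steps": [[0.04,0,0,0.004,0],[0.04,0,0,0.002,0],[0.04,0,0,0.001,0],[0.04,0,0,0.001,0],[0.04,0,0,0.001,0],[0.04,0,0,0,0],[0.04,0,0,0,0]]}}

```text
time_s: 32.78
eef_pos: [0.5212, -0.2472, 0.0897]
tcp_rot: [[-0.978, 0.208, 0.001], [0.208, 0.978, -0.001], [-0.001, -0.0, -1.0]]
force: [-0.4, 0.8, 4.3]
grip_width: 0.529
finger_force: 37.5
```

Touching down. Release, rise to the first viewing height and check.

>>> {"op": "servo_tool", "data": {"steps": [[0.067,0,0,0,0],[0.067,0,0,0,0],[0.067,0,0,0,0],[0.067,0,0,0,0],[0.067,0,0,-0.02,0],[0.067,0,0,-0.03,0],[0.067,0,0,-0.04,0],[0.067,0,0,-0.04,0],[0.067,0,0,-0.04,0],[0.067,-0.016,-0.039,-0.02,0],[0.067,0,0,-0.04,0],[0.067,0,0,-0.012,0],[0.067,0,0,0,0],[0.067,0,0,0,0],[0.067,0,0,0,0],[0.067,0,0,0,0]]}}

```text
time_s: 34.12
eef_pos: [0.5266, -0.283, 0.3253]
tcp_rot: [[-0.978, 0.208, -0.004], [0.208, 0.978, 0.003], [0.004, 0.002, -1.0]]
force: [-0.3, 0.9, -0.5]
grip_width: 0.787
finger_force: 0.0
```

Run:
```python
from h import *
snap('wrist','w6')
a=cv2.imread('pics/w6.png');h=cv2.cvtColor(a,cv2.COLOR_BGR2HSV)
m=cv2.inRange(h,(105,120,60),(125,255,255));m[:150]=0;m[250:]=0
n,l,st,c=cv2.connectedComponentsWithStats(m)
for i in range(1,n):
  if st[i,4]>200: print('cap',c[i].round(1),ray('w6',(st[i,0]+st[i,2]/2-.5,st[i,1]+st[i,3]/2-.5),.144).round(4))
o=ctrl.get_obs();print(o['time_s'],o['eef_pos'],o['force'])
```

```text
cap [353.5 200.3] [ 0.5193 -0.2468  0.144 ]
cap [261.9 206.1] [ 0.5068 -0.3341  0.144 ]
34.1667 [ 0.52665267 -0.28307775  0.32554259] [-0.32338078  0.07489532 -0.11846339]
```

View pics/w6.png

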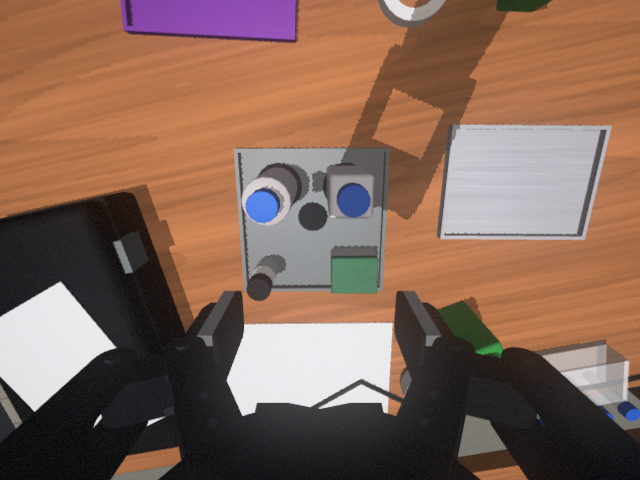

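Both bottles stand upright within about 1 mm of where they started: round cap (262,206), square cap (353,200). The spare is untouched at (262,287) and the arm is clear. Handing in.

```bash
python3 -c "
from bench import ctrl
print(ctrl.job_done())"
```

```text
the job is handed in; nothing more can be done
None
```

The job is handed in (no verdict was returned): the sample vial is in the analyser's well, both bottles stand within about 1 mm of their starting spots, and the spare vial was not touched, all in about 34 s of the 144 s allowed.

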